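# Heft the stock-tablet tins and hold the fullest up over the serving pan

## Task

Three identical closed stock-tablet tins stand in a row on the wooden board: find the fullest by feel, by lifting each a few centimetres straight up off its place in turn, the one on your left (the robot's +y side) first, then the middle, then the right, setting each light one back upright on the board. Then hold the heaviest tin up, upright and still, over the middle of the empty steel pan, at least a hand's width (10 cm) above its rim, and finish while still holding it there, with the other two standing on the board. Do not tip any tin over, and leave the bowls, the bottle and the spoon alone.

Things in the scene. Friction and masses are not known exactly. Their poses are not given: they have to be found in the camera images.
- tin_a: One of three outwardly identical closed metal tins: upright cylinder, 62 mm diameter, 120 mm tall (plus a 4 mm button on the lid), smooth side graspable anywhere. Origin: centre of the underside, z up. Unseen inside is a loose block of pressed stock tablets (may shift a few mm): in all the fullest tin weighs 0.45 to 0.52 kg, the others 0.14 to 0.24 kg each. Which one is fullest changes from run to run.
- tin_b: One of three outwardly identical closed metal tins: upright cylinder, 62 mm diameter, 120 mm tall (plus a 4 mm button on the lid), smooth side graspable anywhere. Origin: centre of the underside, z up. Unseen inside is a loose block of pressed stock tablets (may shift a few mm): in all the fullest tin weighs 0.45 to 0.52 kg, the others 0.14 to 0.24 kg each. Which one is fullest changes from run to run.
- tin_c: One of three outwardly identical closed metal tins: upright cylinder, 62 mm diameter, 120 mm tall (plus a 4 mm button on the lid), smooth side graspable anywhere. Origin: centre of the underside, z up. Unseen inside is a loose block of pressed stock tablets (may shift a few mm): in all the fullest tin weighs 0.45 to 0.52 kg, the others 0.14 to 0.24 kg each. Which one is fullest changes from run to run.
- board: Fixed wooden board, 160 x 380 x 12 mm (its own x, y, z), lying flat on the table; origin: centre of the underside, so its top is 12 mm above the origin. The tins stand in a row along its y axis; its +y end is the one on the robot's left.
- spot_left (a point): Point on the board's top (118 mm from the board's centre towards its +y end): the left tin stands within about 17 mm of it.
- spot_middle (a point): Point at the centre of the board's top: the middle tin stands within about 17 mm of it.
- spot_right (a point): Point on the board's top (118 mm from the board's centre towards its -y end): the right tin stands within about 17 mm of it.
- pan: Fixed empty open steel serving pan, 260 x 170 x 65 mm (its own x, y, z) with a rolled rim reaching 11 mm further out in x and y; origin: centre of the underside, on the table. It lies on one side of the work area, the board on the other; which is which varies.
- pan_rim (a point): Centre of the pan's mouth, at rim height, 65 mm above the table.
- bowls: Bystander: stack of white bowls, 110 mm across, about 72 mm high, loose; origin: centre of the underside.
- bottle: Bystander: small yellow squeeze bottle standing up, 56 mm in diameter, 150 mm high, loose; origin: centre of the underside.
- spoon: Bystander: steel serving spoon, 240 mm long, lying loose on the table; origin: under the middle of the spoon.

How it is judged:
By the outcome, as a careful person would: the job done as asked, in the order asked, and still so for the second after the job is handed in, while the arm keeps its last pose, push and grip.
It also fails if it takes over 72 s, if anything falls off the work surface, if the arm or the gripper's body presses on something with over 40 N, if the wrist force passes 120 N, or if a joint passes its speed limit or range.

## Robot

A 7-joint arm with a two-finger parallel gripper is mounted at the origin on the work surface. World frame = base frame: x ahead of the robot, y to its left, z up, the work surface at z = 0. Lengths are in m, angles in rad, forces in N, time in s.
With the tool pointing down it reaches from about 0.4 to 0.9 m from the base axis. Payload 5.5 kg.
Tool frame: the origin (TCP) lies midway between the tips of the shut fingers; the grasp point (between the pads) lies 19 mm behind it (manip.grip_depth is the distance from the TCP to the grasp point, in m); z points along the fingers, x is the direction in which the jaws open and shut, and the axes are right-handed (so a half turn about z gives the same grasp; the last joint's range is limited). The gripper opens to 92 mm and grips with 3 to 60 N. Pads are 19 mm wide; open, the fingers measure 130 mm over their backs; the gripper's body (75 mm by 190 mm) begins 47 mm behind the grasp point.
Start: joints at [1.539, 0.501, -0.427, 1.55, 0.221, 1.138, -0.21], TCP at [0.189, -0.622, 0.227] pointing down, gripper open.
Joint ranges: [-2.88, 2.88], [-0.31, 2.03], [-1.54, 1.56], [0.2, 2.42], [-1.41, 4.55], [0.19, 2.02], [-2.57, 2.57]. Speed limits (rad/s): [2.57, 2.57, 3.14, 3.14, 3.14, 3.14, 3.14].

## Interface

Orientations are given as a unit quaternion [x, y, z, w].
In Python, from bench import manip, effector, viewer gives the robot as it stands. Calls block until the motion is done:
- manip.move_pose(position, orientation): joint-space move of the TCP to a pose.
- manip.servo_line(position, ori=None, vel=0.15): straight line of the TCP; ori=None keeps the orientation; vel is the mean speed in m/s.
- manip.movej(angles): joint-space move.
- effector.open_jaws() and effector.close(f_grip=None): open the fingers fully, or close them until they stop; f_grip is the grip in N (None keeps the last).
- manip.sleep(seconds).
- manip.solve_ik(position, orientation): joint angles nearest the present ones, or None.
- viewer.get_image(name): name is "side" or "top" or "wrist"; returns the picture (420x560x3 uint8, red, green, blue); there is no depth.
- viewer.get_calibration(name): a dict with "vfov" (degrees; the focal length in pixels is half the picture's height over the tangent of half this angle, whatever the lens; pixels are square), "cx", "cy" (the principal point, pixels), "eye" and "attitude" of the camera in the world. Camera axes: x right, y down, z forward; pixel columns grow to the right and rows downward; lengths in m; the calibration is good to about 2 mm. A picture is of the moment at which its call begins: read the wrist's pose just before it. get_calibration takes no time and is no camera call; for the wrist camera it gives the pose at the moment of the call.
A pose or a line that the arm cannot do raises manip.PlanningError and nothing moves.
- manip.hand_in(): hands the job in, once; it reports no verdict.
Readings, each from a call of its own:
- manip.current_clock(): time.
- manip.current_q(): joint angles.
- manip.current_joint_velocities(): joint speeds.
- manip.current_tau(): joint torques, N m.
- manip.current_tool_pos(): TCP position.
- manip.current_tcp_rot(): TCP orientation.
- manip.current_force(): force on the tool from outside, world axes, zero at the start.
- manip.current_wrist_torque(): the same for the moment, N m.
- manip.current_finger_gap(): finger opening in m.
Only numpy, scipy, OpenCV 4.12 (cv2) and the standard library are available. Lean on these libraries where they do the work, as an engineer would, in place of code of your own. Each camera call takes 0.05 s, during which the arm holds its last target.

## Working session

There is one attempt and no reset: what is moved stays moved. The work goes in short steps, each a Python script; the robot and the scene stay as the last script left them, time stands still between calls to the robot, and variables do not carry over. Pictures are saved under pics/ and viewed, and the job is handed in when it is done.

```bash
ls; mkdir -p pics; python3 - <<'E'
from bench import manip, effector, viewer
import cv2
for n in ("side","top"):
    im=viewer.get_image(n); cv2.imwrite(f"pics/{n}0.png",im[:,:,::-1]); print(n,viewer.get_calibration(n))
print(manip.current_clock(),manip.current_tool_pos(),manip.current_tcp_rot(),manip.current_force(),manip.grip_depth)
E
```

```text
pics
side {'vfov': 56.659923250296956, 'cx': 272.4449037321225, 'cy': 205.947060842064, 'eye': array([0.4476591 , 0.50548864, 0.68502165]), 'attitude': array([-0.14543843,  0.92232569, -0.35363932,  0.05569761])}
top {'vfov': 43.78657505834879, 'cx': 271.2436186822891, 'cy': 203.22118167117839, 'eye': array([4.19021257e-01, 5.76147940e-04, 1.12902483e+00]), 'attitude': array([-0.69746796,  0.7097922 , -0.07136834,  0.06811787])}
0.1 [ 0.1886324  -0.62139887  0.22580382] [ 8.03295965e-01 -5.95579446e-01 -6.65005571e-04 -5.23207914e-04] [0.23851149 0.19354784 0.67759472] 0.0188
```

View pics/top0.png

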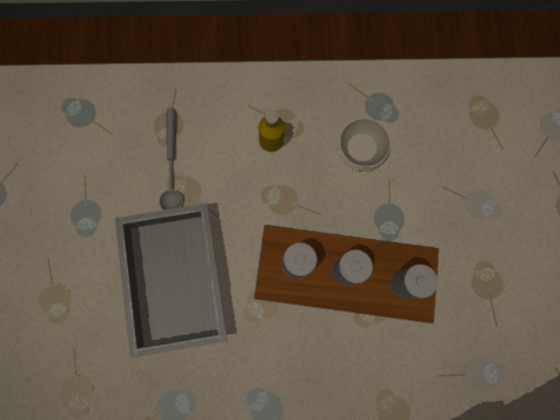

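View pics/side0.png

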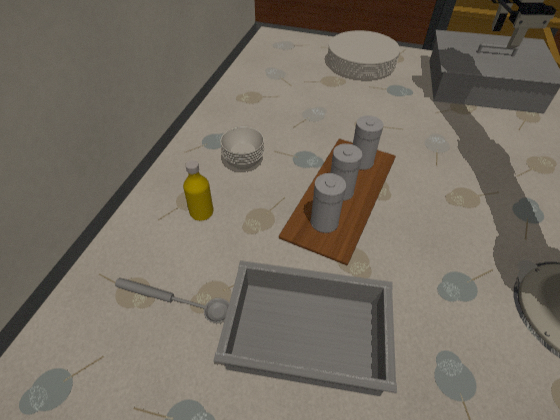

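The top view shows the pan at about (172,280) and the board right of it with tins near (300,260), (355,267) and (420,281). The bottle is at (271,133), the bowls at (364,143) and the spoon at (171,155). I'll enlarge the board area.

```bash
cat > h.py <<'E'
import numpy as np
from scipy.spatial.transform import Rotation as R
def ray(c,u,v):
    f=210/np.tan(np.radians(c['vfov'])/2)
    return R.from_quat(c['attitude']).apply([(u-c['cx'])/f,(v-c['cy'])/f,1.])
def pix2z(c,u,v,z):
    d=ray(c,u,v); e=np.array(c['eye']); return e+d*(z-e[2])/d[2]
def proj(c,p):
    f=210/np.tan(np.radians(c['vfov'])/2)
    q=R.from_quat(c['attitude']).inv().apply(np.array(p)-c['eye'])
    return np.array([c['cx']+f*q[0]/q[2],c['cy']+f*q[1]/q[2]])
E
python3 - <<'E'
import cv2
from h import *
from bench import viewer
im=cv2.imread("pics/top0.png")
a=im[215:330,245:445]; a=cv2.convertScaleAbs(a,alpha=1.5)
cv2.imwrite("pics/topcrop.png",cv2.resize(a,None,fx=4,fy=4,interpolation=cv2.INTER_CUBIC))
c=viewer.get_calibration("top")
for u,v in((300,260),(355,267),(420,281)): print(pix2z(c,u,v,.136))
for u,v in((264,226),(439,247),(433,322),(255,299)): print('board',pix2z(c,u,v,.012))
for u,v in((116,218),(208,205),(226,341),(132,356)): print('pan',pix2z(c,u,v,.065))
print(pix2z(c,271,118,.15),pix2z(c,364,143,.07))
E
```

```text
[ 0.50700301 -0.05838642  0.136     ]
[ 0.49195765 -0.16210391  0.136     ]
[ 0.46357329 -0.28327111  0.136     ]
board [0.59266754 0.00995187 0.012     ]
board [ 0.54059255 -0.36484344  0.012     ]
board [ 0.38401809 -0.33961594  0.012     ]
board [0.43782754 0.03121174 0.012     ]
pan [0.60641193 0.31453761 0.065     ]
pan [0.63048262 0.12498914 0.065     ]
pan [0.35647783 0.08788435 0.065     ]
pan [0.33129965 0.27210173 0.065     ]
[ 0.78662188 -0.00828152  0.15      ] [ 0.75758542 -0.20484829  0.07      ]
```

View pics/topcrop.png

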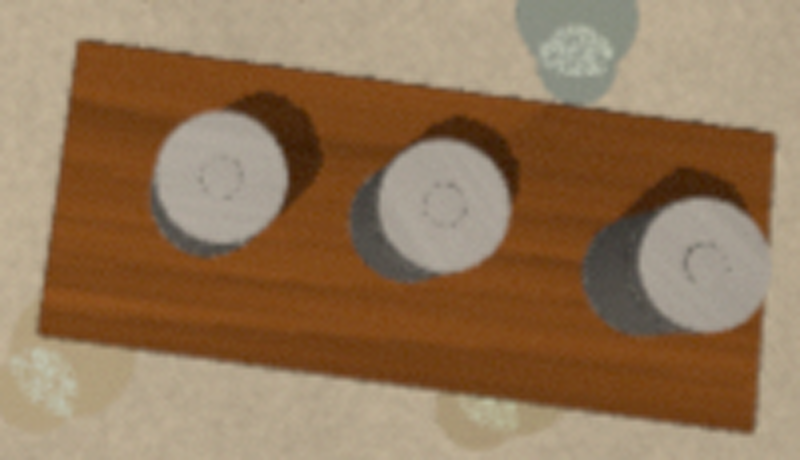

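```bash
python3 - <<'E'
import cv2
from h import *
from bench import viewer,manip
c=viewer.get_calibration("top"); s=viewer.get_calibration("side")
im=cv2.imread("pics/side0.png"); im=cv2.convertScaleAbs(im,alpha=1.5)
X0,Y0=210,100;k=4
a=cv2.resize(im[Y0:Y0+150,X0:X0+200],None,fx=k,fy=k,interpolation=cv2.INTER_CUBIC)
for u,v in((300.0,259.3),(356.0,266.3),(421.2,281)):
    p=pix2z(c,u,v,.132); print(p)
    for z in(.012,.132):
        pts=[(proj(s,[p[0]+.031*np.cos(t),p[1]+.031*np.sin(t),z])-[X0,Y0])*k+1.5 for t in np.linspace(0,6.28,60)]
        cv2.polylines(a,[np.int32(np.round(pts))],True,(0,0,255) if z>.1 else (0,255,0),1)
cv2.imwrite("pics/sideov.png",a)
for th in(-8.1,171.9):
  for x,y,z in((.507,-.06,.083),(.507,-.06,.25),(.46,-.285,.083),(.46,-.285,.25),(.481,.2,.28),(.481,.2,.35)):
    t=np.radians(th)/2
    print(th,np.round(manip.solve_ik([x,y,z],[np.cos(t),np.sin(t),0,0]),2) if manip.solve_ik([x,y,z],[np.cos(t),np.sin(t),0,0]) is not None else None)
E
```

```text
[ 0.50868808 -0.058662    0.132     ]
[ 0.49354165 -0.16472582  0.132     ]
[ 0.46371265 -0.2866852   0.132     ]
-8.1 [ 0.74  0.58 -0.85  2.    0.59  0.83 -0.59]
-8.1 [ 1.02  0.42 -1.19  1.85  0.43  1.16 -0.46]
-8.1 [ 1.09  0.59 -0.74  1.93  0.53  0.83 -0.08]
-8.1 [ 1.21  0.37 -0.87  1.79  0.31  1.13  0.1 ]
-8.1 [ 0.55  0.46 -1.29  1.79  0.47  1.25 -1.01]
-8.1 [ 0.58  0.37 -1.29  1.69  0.36  1.36 -0.91]
171.9 [-0.78  0.74  1.13  2.05 -0.86  0.94 -2.45]
171.9 [-1.    0.63  1.49  1.91 -0.67  1.25 -2.57]
171.9 [-0.31  0.8   1.13  1.97 -0.89  0.98 -2.02]
171.9 [-0.47  0.6   1.36  1.84 -0.63  1.23 -2.19]
171.9 [ 0.55  0.46 -1.29  1.79  0.47  1.25  2.13]
171.9 [ 0.58  0.37 -1.29  1.69  0.36  1.36  2.23]
```

View pics/sideov.png

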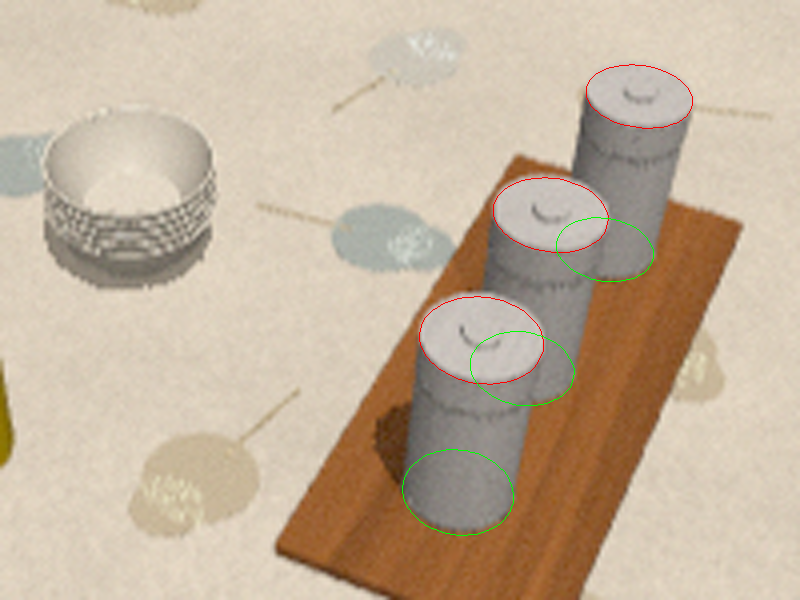

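The overlay shows the lids found from the top view landing on all three lids in the side view, so the positions agree between cameras. I'll start with the left tin.

```bash
cat >> h.py <<'E'
from bench import manip, effector, viewer
import cv2
t=np.radians(-8.1)/2; Q=[np.cos(t),np.sin(t),0,0]
TCPZ=.083
def fz(n=8):
    F=[]
    for _ in range(n): F.append(manip.current_force()); manip.sleep(.04)
    return np.mean(F,0).round(2),np.std(F,0).round(2)
def snap(name,f):
    cv2.imwrite(f"pics/{f}.png",cv2.convertScaleAbs(viewer.get_image(name)[:,:,::-1],alpha=1.4))
def st(m): print(m,'t=%.1f'%manip.current_clock(),manip.current_tool_pos().round(4),'gap %.4f'%manip.current_finger_gap(),manip.current_force().round(2))
E
python3 - <<'E'
from h import *
manip.move_pose([.5087,-.0587,.30],Q); st('above')
manip.servo_line([.5087,-.0587,.20],vel=.15); st('near'); print(fz())
snap('wrist','w1');snap('side','s1')
E
```

```text
above t=2.4 [ 0.5087 -0.0601  0.2997] gap 0.0916 [ 0.17 -0.69 -0.17]
near t=3.2 [ 0.5093 -0.0585  0.2007] gap 0.0920 [0.38 0.2  0.19]
(array([ 0.52, -0.04, -0.08]), array([0.31, 0.57, 0.41]))
```

View pics/s1.png

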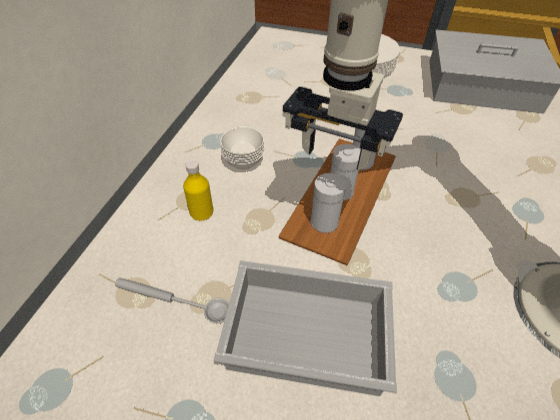

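View pics/w1.png

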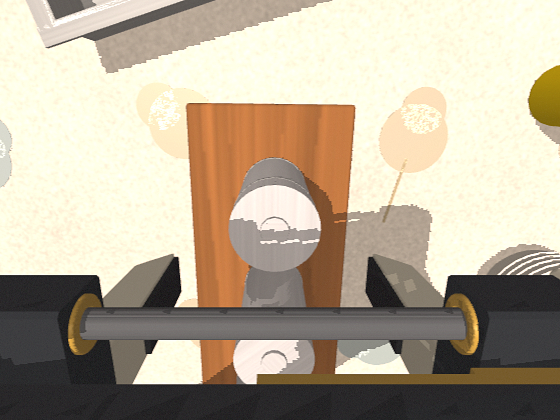

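```bash
python3 - <<'E'
from h import *
w=viewer.get_calibration('wrist'); s=viewer.get_calibration('side')
print(w)
for p in((.5087,-.0587,.136),(.4935,-.1647,.136),manip.current_tool_pos()): print(proj(w,p),proj(s,p))
E
```

```text
{'vfov': 61.16950493537351, 'cx': 272.95993954928895, 'cy': 212.52233781773356, 'eye': array([0.51977714, 0.02159391, 0.35789831]), 'attitude': array([ 0.98603466, -0.069327  , -0.01034481,  0.15107087])}
[273.16942868 228.94895253] [330.11347943 182.90148705]
[272.84313873 362.42119935] [347.44533284 151.64956759]
[273.6225754  274.03759326] [333.82534692 158.47497934]
```

The wrist view shows the left tin's button at (274,228), against a predicted (273,229), so the alignment is good. Next I'll grip and lift it.

```bash
cat >> h.py <<'E'
def grasp_lift(x,y):
    manip.servo_line([x,y,TCPZ],vel=.1); st('down')
    effector.close(f_grip=30); st('closed')
    manip.servo_line([x,y,TCPZ+.05],vel=.06); manip.sleep(.4)
    print('lifted force',fz(12)); st('lifted')
def setdown(x,y):
    manip.servo_line([x,y,TCPZ+.008],vel=.08)
    manip.servo_line([x,y,TCPZ],vel=.02); manip.sleep(.2); st('set')
    effector.open_jaws(); st('open')
    manip.servo_line([x,y,.22],vel=.15)
E
python3 - <<'E'
from h import *
grasp_lift(.5087,-.0587); snap('side','s2')
E
```

```text
down t=5.0 [ 0.5093 -0.0587  0.0836] gap 0.0918 [-1.05  0.17  0.6 ]
closed t=5.6 [ 0.5093 -0.0588  0.0833] gap 0.0627 [ 1.68 -1.45  0.7 ]
lifted force (array([ 0.03,  0.11, -4.76]), array([0.37, 0.26, 0.39]))
lifted t=7.5 [ 0.5087 -0.0587  0.133 ] gap 0.0626 [ 0.22 -0.16 -5.27]
```

View pics/s2.png

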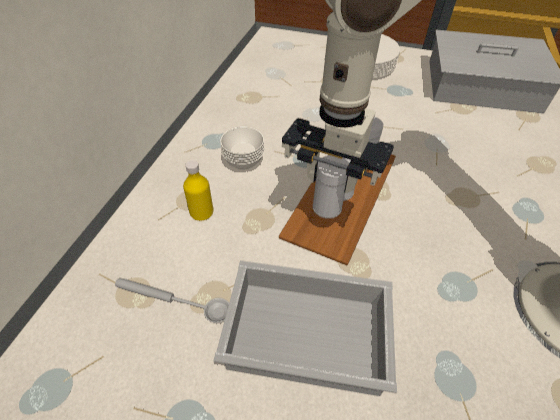

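The side view shows the left tin held upright above the board. The wrist reads 4.8 N (about 0.485 kg), so this looks like the heavy one. I still have to lift the others, so I'll set it back and go on to the middle tin.

```bash
python3 - <<'E'
from h import *
setdown(.5087,-.0587); st('up')
manip.servo_line([.4935,-.1647,.22],vel=.2)
snap('top','t3'); snap('wrist','w3'); print(fz(6))
print(proj(viewer.get_calibration('wrist'),(.4935,-.1647,.136)),proj(viewer.get_calibration('wrist'),(.5087,-.0587,.136)))
E
```

```text
set t=8.9 [ 0.5089 -0.0588  0.0832] gap 0.0627 [ 0.06 -0.69  0.62]
open t=9.6 [ 0.5087 -0.0587  0.083 ] gap 0.0910 [ 0.23  0.89 -0.11]
up t=10.7 [ 0.508  -0.0589  0.2192] gap 0.0920 [-0.2  -0.45 -0.35]
(array([0.12, 0.03, 0.21]), array([0.38, 0.26, 0.7 ]))
[273.268857   220.84253939] [273.98835152  59.38213797]
```

View pics/w3.png

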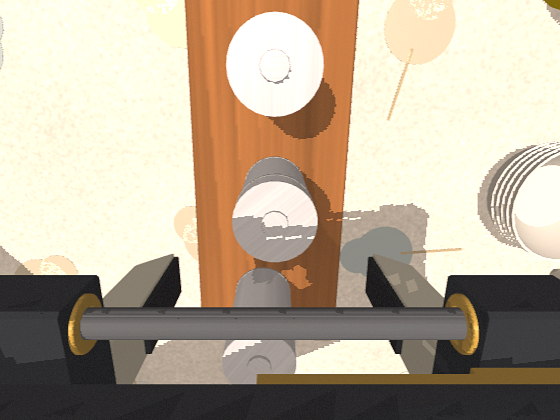

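The wrist view has the middle button at (275,220), as predicted. The left tin is upright with its button at (275,66), against a predicted (274,59), so I'll check it in the top view.

View pics/t3.png

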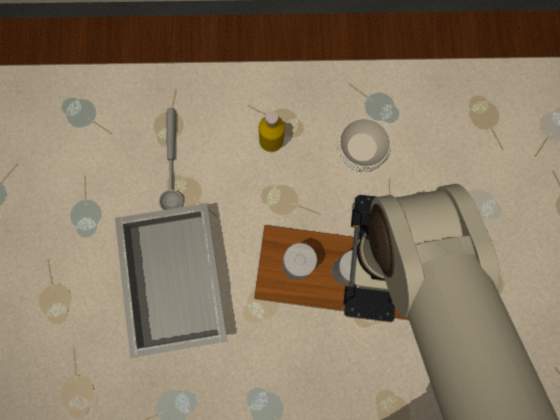

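From above, the left tin is back at (300,260), where it started, so the wrist offset doesn't matter. I'll lift the middle and then the right tin.

```bash
python3 - <<'E'
from h import *
grasp_lift(.4935,-.1647); snap('side','s4')
setdown(.4935,-.1647)
manip.servo_line([.4637,-.2867,.22],vel=.2); st('right')
snap('wrist','w4'); print(fz(6))
print([proj(viewer.get_calibration('wrist'),p) for p in((.4637,-.2867,.136),(.4935,-.1647,.136))])
E
```

```text
down t=13.2 [ 0.494  -0.1648  0.0836] gap 0.0918 [-0.37 -0.11  0.1 ]
closed t=13.8 [ 0.4937 -0.1648  0.0831] gap 0.0611 [ 1.13 -0.6   0.23]
lifted force (array([ 0.29, -0.11, -2.03]), array([0.48, 0.42, 0.46]))
lifted t=15.7 [ 0.4935 -0.1647  0.133 ] gap 0.0613 [ 0.34 -0.84 -1.92]
set t=17.2 [ 0.4936 -0.1648  0.0831] gap 0.0610 [ 0.27 -0.55 -0.29]
open t=17.9 [ 0.4935 -0.1647  0.083 ] gap 0.0917 [-0.49 -0.64 -0.21]
right t=19.7 [ 0.464  -0.285   0.2198] gap 0.0921 [ 0.82 -0.06 -0.26]
(array([-0.17,  0.13,  0.42]), array([0.51, 0.28, 0.49]))
[array([273.00585204, 221.02163984]), array([293.74039466,  28.1256927 ])]
```

View pics/w4.png

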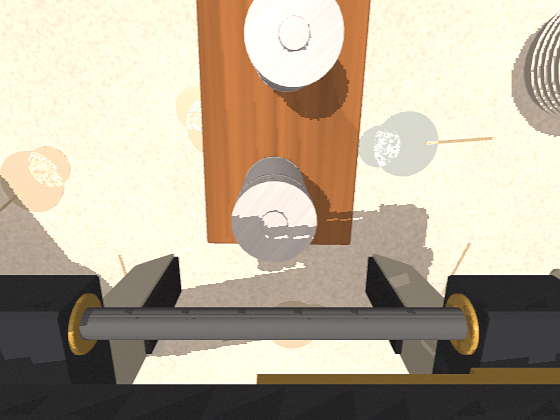

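View pics/s4.png

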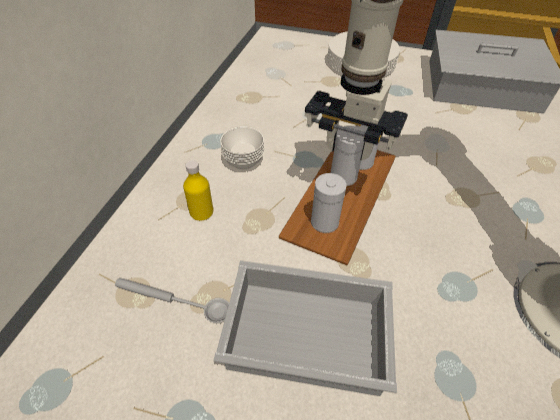

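The middle tin is light (2.0 N) and back upright, and the right button is at (274,220), as predicted. Next I'll lift the right tin, then go back over the left one.

```bash
python3 - <<'E'
from h import *
grasp_lift(.4637,-.2867); snap('side','s5')
setdown(.4637,-.2867)
manip.servo_line([.5087,-.0587,.22],vel=.2); manip.sleep(.2); st('left')
snap('wrist','w5');snap('side','s5b'); snap('top','t5')
print([proj(viewer.get_calibration('wrist'),p) for p in((.5087,-.0587,.136),)])
E
```

```text
down t=21.5 [ 0.4641 -0.287   0.0836] gap 0.0919 [-0.25  0.93 -0.95]
closed t=22.1 [ 0.4638 -0.2867  0.0831] gap 0.0626 [ 0.14  0.17 -0.28]
lifted force (array([-0.32,  0.16, -1.9 ]), array([0.48, 0.55, 0.51]))
lifted t=24.0 [ 0.4637 -0.2867  0.133 ] gap 0.0626 [ 0.35  0.72 -1.14]
set t=25.5 [ 0.4637 -0.2868  0.0831] gap 0.0625 [-0.71 -0.35  0.2 ]
open t=26.2 [ 0.4637 -0.2867  0.083 ] gap 0.0919 [0.35 0.07 0.42]
left t=28.7 [ 0.5086 -0.0598  0.2199] gap 0.0921 [-0.17 -0.63  0.82]
[array([273.39592259, 218.96982297])]
```

View pics/w5.png

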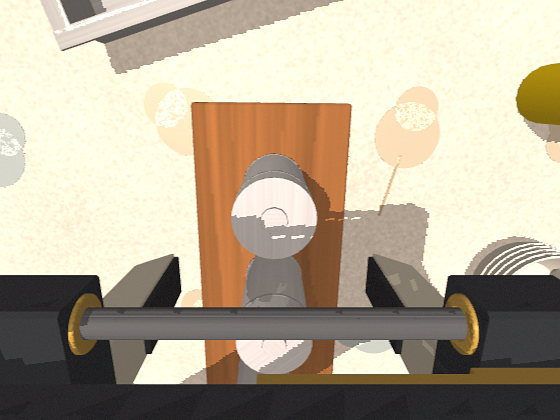

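View pics/s5b.png

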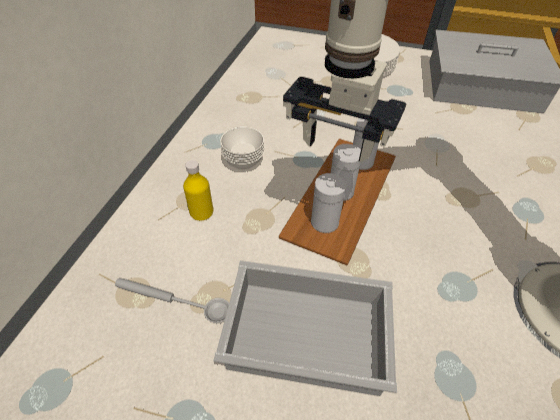

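View pics/s5.png

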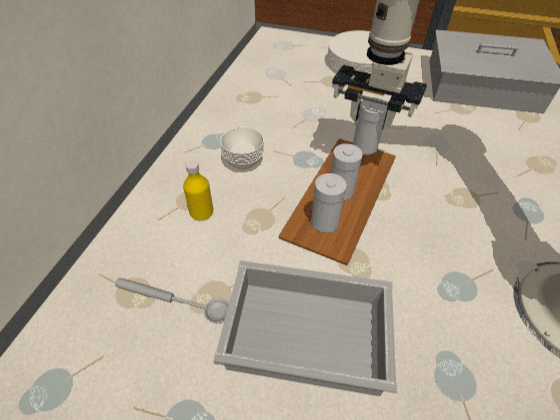

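The right tin is light too (1.9 N), so the left one (4.8 N) is the heaviest. All three are upright, and the left button is at (273,218), against a predicted (273,219). I'll take it to the pan.

```bash
python3 - <<'E'
from h import *
grasp_lift(.5087,-.0587)
manip.servo_line([.5087,-.0587,.285],vel=.12)
manip.servo_line([.481,.200,.285],vel=.12); manip.sleep(.8)
st('over'); print(fz(8),R.from_quat(manip.current_tcp_rot()).as_matrix()[:,2])
snap('side','s6'); snap('top','t6')
E
```

```text
down t=30.4 [ 0.5092 -0.0588  0.0836] gap 0.0914 [ 0.37 -0.28 -0.72]
closed t=31.0 [ 0.509  -0.0588  0.0831] gap 0.0626 [ 0.69  0.32 -0.01]
lifted force (array([-0.1 ,  0.05, -4.98]), array([0.66, 0.42, 0.54]))
lifted t=32.9 [ 0.5087 -0.0587  0.133 ] gap 0.0629 [ 0.02 -0.51 -5.37]
over t=37.4 [0.481 0.2   0.285] gap 0.0625 [-0.53  0.31 -5.05]
(array([-0.24,  0.32, -5.02]), array([0.24, 0.29, 0.26])) [-5.16940665e-05  2.54631788e-05 -9.99999998e-01]
```

View pics/s6.png

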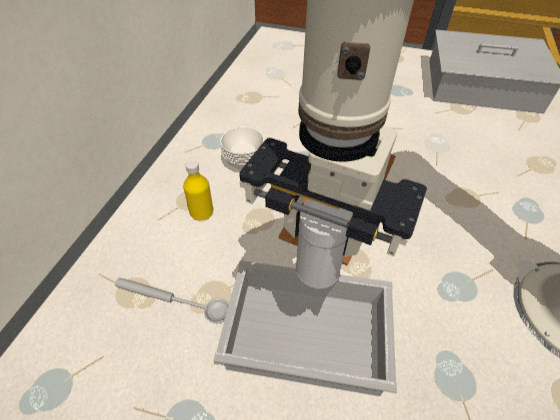

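View pics/t6.png

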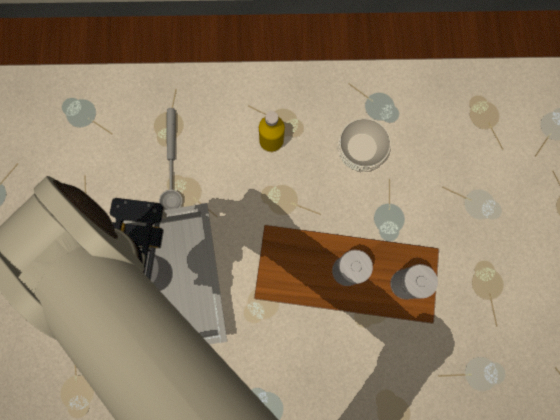

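```bash
python3 - <<'E'
from h import *
s=viewer.get_calibration('side')
v=np.array(s['eye'])[:2]-[.481,.2]; v/=np.linalg.norm(v)
print(proj(s,[.481+.031*v[0],.2+.031*v[1],.214]),proj(s,[.481,.2,.065]))
st('pre'); manip.hand_in()
E
```

```text
[313.45862733 289.31511872] [309.02342448 318.12191837]
pre t=37.8 [0.481 0.2   0.285] gap 0.0626 [ 0.51 -0.07 -4.39]
the job is handed in; nothing more can be done
```

The job is handed in at 37.8 s of the 72 s allowed: the left tin was the heaviest, and the arm is holding it still over the middle of the pan.

- **Weighing:** I lifted each tin 5 cm straight up, in the order left, middle, right. The wrist read 4.8 N for the left (about 0.49 kg), 2.0 N for the middle and 1.9 N for the right. All three were set back upright. The left tin had to go back too, so that I could lift the others, and I then picked it up again (5.0 N).
- **Final hold:** the tool points straight down and the tin hangs with its underside about 15 cm above the rim. It is gripped at 30 N with no sign of slip: the finger gap is steady at 62.6 mm. In the side view the tin's lower edge is at about row 286, and 289 was predicted.
- **Rest of the scene:** the last top view shows the other two tins upright at their places on the board, and the bowls, bottle and spoon where they were.
- **One disagreement:** after setting the left tin back, one wrist picture showed it about 7 px from where I expected. The top view and a later wrist picture both put it in its original place.

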